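# Register a tapped bar and offer the thread plug gauge to its hole

### The arm

A 6-joint arm with a two-finger parallel gripper is mounted at the origin on a cart in front of the work surface, level with it; the furniture and walls round the work are solid. World frame = base frame: x ahead of the robot, y to its left, z up, the work surface at z = 0. Lengths are in m, angles in rad, forces in N, time in s.
With the tool pointing down it reaches from about 0.275 to 0.825 m from the base axis. Payload 5.2 kg.
Tool frame: the origin (TCP) lies midway between the tips of the shut fingers; the grasp point (between the pads) lies 19 mm behind it (grasp_offset is the distance from the TCP to the grasp point, in m); z points along the fingers, y is the line along which they close (so a half turn about z gives the same grasp; the last joint's range is limited). The gripper opens to 93 mm and grips with 3 to 60 N. Pads are 15 mm wide; open, the fingers measure 128 mm over their backs; the gripper's body (75 mm by 188 mm) begins 65 mm behind the grasp point.
Start: joints at [-1.344, 0.259, 1.535, -0, 1.348, -0.203], TCP at [0.229, -0.5, 0.219] pointing down, gripper open.
Joint ranges: [-3.14, 3.14], [-0.91, 2.08], [0.19, 2.58], [-1.22, 4.36], [0.22, 2.71], [-3.12, 3.12]. Speed limits (rad/s): [2.57, 2.57, 3.14, 3.14, 3.14, 3.14].

### API

Orientations are given as a rotation vector (axis times angle).
In Python, from workcell import sense, get_image, get_calibration, finish_job, grasp_offset gives the robot as it stands.
- The arm moves only by the shell command python3 -m pendant 'ROWS' [OPENING] [FORCE]. ROWS is a JSON list of rows, 1 to 8 of them, each written [[dx, dy, dz], [rx, ry, rz]]: dx, dy, dz in shares of 0.3 m (1.0 is 0.3 m), then a rotation vector rx, ry, rz in shares of 4 rad (1.0 is 4 rad); each row shifts and turns the commanded pose from where the row before left it, along the tool's axes as they then stand; what a row does not reach is not made up. A row lasts 1/10 s, in which the tool goes at most 0.05 m and 0.15 rad, less where a joint would pass 70% of its speed; a pose out of reach is approached as far as the arm can. OPENING is the finger opening in m, set as the command begins (- or left out keeps the last). The fingers move at their own pace and stop on an object; FORCE is the grip in N (left out, the last holds). Time passes only in rows, so rows that do not move let the fingers close. It prints the time, the measured TCP pose, the force, the opening and the grip force at its end. A shift or turn number past 1, either way, is cut back to 1. Input that does not fit is refused with a message, and nothing moves.
- sense(): the state, without advancing time (a new reading comes with each control period).
- get_image(name): name is "scene" or "side" or "wrist"; returns the picture (400x640x3 uint8, blue, green, red); there is no depth.
- get_calibration(name): a dict with "fx", "fy", "cx", "cy" (pixels), "dist" ([k1, k2, p1, p2, k3] as OpenCV has them; the pictures are not rectified), "R" (3x3) and "t" (3): a world point X has camera coordinates R X + t. Camera axes: x right, y down, z forward; pixel columns grow to the right and rows downward; lengths in m; the calibration is good to about 2 mm. A picture is of the moment at which its call begins: read the wrist's pose just before it. get_calibration takes no time and is no camera call; for the wrist camera it gives the pose at the moment of the call.
- finish_job(): hands the job in; it is judged then, once.
The state is a dict: "clock": time; "joint_positions": joint angles; "qd": joint speeds; "tau": joint torques, N m; "tcp_pos": TCP position; "tcp_rot": TCP orientation; "ft_force": force on the tool from outside, world axes, zero at the start; "ft_torque": the same for the moment, N m; "finger_gap": finger opening in m; "finger_force": force on a finger pad.
Only numpy, scipy, OpenCV 4.12 (cv2) and the standard library are available. Lean on these libraries where they do the work, as an engineer would, in place of code of your own. Each camera call takes 0.05 s, during which the arm holds its last target. There are 200 camera calls.

### The job

Slide the loose steel bar along its nest plate, without lifting it, until it sits fully home against both rear dowels and the end dowel. Then draw the red-banded thread plug gauge out of the leaning rack, turn it upright with its long GO end down, and finish holding it still over the bar's tapped hole, on the hole's centre line and about 15 mm clear of the bar, ready for me to take it and screw it in by hand. Keep the gauge from touching the bar or the nest, and leave the other gauges, the ring gauge and the oil bottle where they are.

Things in the scene. Friction and masses are not known exactly. Their poses are not given: they have to be found in the camera images.
- nest: gauging nest, fixed to the worktop: dark blackened steel plate 116 (x) x 156 (y) x 12 mm thick. Origin: centre of its underside; at yaw 0 x points away from the robot, y left, z up. Two rear dowels at x +42, y +42 and y -20 mm, one end dowel at x +19, y +62 mm: steel, 12 mm diameter, 12 mm above the plate. The plate's -x and -y sides are open; its corner screw heads stand 0.5 mm proud.
- bar_home (a point): point on the nest plate's top where the bar's origin lies when the bar is fully home: nest x +19, y +11, z +12 mm, bar axes parallel to the nest's. A brass-rimmed 13 mm relief bore in the plate (nest x +19, y +31 mm) then lies under the bar's hole. The bar then touches the rear dowels with its +x face and the end dowel with its +y end
- bar: loose bright steel workpiece lying flat on the nest, 34 (x) x 90 (y) x 18 mm high, 0.3 to 0.55 kg. Origin: centre of its underside; axes along its edges, z up. At the start it lies 12 to 25 mm short of home along nest x and 11 to 25 mm short along nest y, turned up to 7 degrees
- bar_hole (a point): centre of the mouth of the bar's only hole (tapped, 9 mm, through, upright), on the bar's top face 18 mm above its underside, at x 0, y +20 mm from the bar's origin
- rack: gauge rack, fixed to the worktop: two blue drilled plates between dark steel cheeks on a foot plate 110 (x) x 210 (y) x 5 mm; 105 mm high with gauges. Origin: centre of its underside; z up, y along the row. Three bores at y -65, 0, +65 mm lean 40 degrees: up the bore is (-sin 40, 0, cos 40) in rack axes. The rack is set so that they lean to the left, towards the nest
- rack_bore1 (a point): centre of the middle bore's mouth in the upper plate's top face. Each gauge stands GO end down: its hex shoulder rests on the lower plate 36 mm down the bore (hole 11 mm), the hex passes loosely (up to 3 degrees off) through the upper plate (hole 18.5 mm); 28 mm of hex and the NO-GO end stand out. Drawn 57 mm up along the bore it is clear
- plug_gauge_1: red-banded thread plug gauge (band by its short NO-GO end), 98 mm, 60 to 100 g, loose in one of the three bores (varies). Along y: GO thread 8 mm dia y -49 to -28, white hex grip y -28 to +36, NO-GO thread y +37 to +49 mm; its axis is at x 0, z +7 mm. Hex 14 mm across flats along z, 16 across corners along x. In the rack y points up the bore, z square to it, up and to rack +x
- go_tip (a point): tip of the red-banded gauge's GO end, on its axis (x 0, y -49, z +7 mm in the gauge)
- gauge_grip (a point): point on the red-banded gauge's axis at y +32 mm, in the part of the hex that stands out of the rack, 24 mm above the upper plate along the bore; 81 mm from the GO tip
- plug_gauge_2: blue-banded plug gauge of the same shape, 98 mm long, hex 12 mm across flats, in another bore of the rack; leave it there. Same axes, its axis at z +6 mm
- plug_gauge_3: green-banded plug gauge of the same shape, 98 mm long, hex 16 mm across flats, in another bore of the rack; leave it there. Same axes, its axis at z +8 mm
- ring_gauge_1: grey steel thread ring gauge, 38 mm diameter, 12 mm high, lying flat on the worktop behind the work; leave it. Origin: centre of its underside
- oil_bottle: white oil bottle with a red spout, 54 mm wide, 140 mm high, standing on the left of the worktop; leave it. Origin: centre of its underside
Mind the look-alikes: they are no part of the job. There is more than one size of the bar; the one meant has the size given above. Leave any orange look-alike of the plug_gauge_1 alone.

How it is judged:
By the outcome, as a careful person would: the job done as asked, in the order asked, and still so for the second after the job is handed in, while the arm keeps its last pose, push and grip.
It also fails if it takes over 62 s, if anything falls off the work surface, if the arm or the gripper's body presses on something with over 40 N, if the wrist force passes 120 N, or if a joint passes its speed limit or range.

## Working session

There is one attempt and no reset: what is moved stays moved. The work goes in short steps, Python scripts to look and compute and a shell command to move; the robot and the scene stay as the last step left them, time stands still between calls to the robot, and variables do not carry over. Pictures are saved under pics/ and viewed, at most 10 in all, crops included, and the job is handed in when it is done.

```bash
mkdir -p pics; ls; python3 - <<'E'
from workcell import *
import cv2,json
for n in("scene","side","wrist"):
    im=get_image(n); cv2.imwrite(f"pics/{n}0.png",im); c=get_calibration(n); print(n,c)
print(sense(),grasp_offset)
E
```

```text
pics
scene {'fx': 499.9733856166935, 'fy': 499.9733856166935, 'cx': 321.2525853531649, 'cy': 196.11980974556553, 'dist': array([-0.1452776,  0.       ,  0.       ,  0.       ,  0.       ]), 'R': array([[ 0.59582364, -0.80306952,  0.00857534],
       [-0.4643645 , -0.35319975, -0.81216719],
       [ 0.65525552,  0.47992633, -0.58336174]]), 't': array([-0.27843668,  0.33785553,  1.33791019])}
side {'fx': 450.225254343324, 'fy': 450.225254343324, 'cx': 317.6558180323954, 'cy': 202.515503025249, 'dist': array([-0.10280875,  0.        ,  0.        ,  0.        ,  0.        ]), 'R': array([[ 0.92258895, -0.38531416,  0.01904299],
       [-0.19099194, -0.49908121, -0.84524554],
       [ 0.33518908,  0.77617714, -0.5340387 ]]), 't': array([-0.47358238,  0.18910554,  1.25279431])}
wrist {'fx': 289.3844748993212, 'fy': 289.3844748993212, 'cx': 320.9043225345906, 'cy': 200.41312293835804, 'dist': array([0.00574042, 0.        , 0.        , 0.        , 0.        ]), 'R': array([[ 0.41590833, -0.9094039 , -0.00219311],
       [-0.88330861, -0.4045451 ,  0.23687371],
       [-0.21630109, -0.09658055, -0.97153797]]), 't': array([-0.54949448, -0.02743224,  0.38901312])}
{'clock': 0.15, 'joint_positions': array([-1.34379975e+00,  2.59201456e-01,  1.53580357e+00, -2.95589682e-05,
        1.34799142e+00, -2.02792598e-01]), 'qd': array([-0.00092906, -0.00117345, -0.00287779,  0.0004248 ,  0.0003405 ,
        0.00083125]), 'tau': array([ 2.12204795e-03, -4.37645066e+01, -2.84232759e+01,  7.18783401e-02,
        3.80829570e-02, -1.10532726e-04]), 'tcp_pos': array([ 0.22909553, -0.49956886,  0.21800604]), 'tcp_rot': array([-3.06795925e+00, -6.69637962e-01,  7.19258093e-05]), 'ft_force': array([-0.29118368, -0.18088931, -0.10660351]), 'ft_torque': array([ 0.00421888, -0.03563044, -0.04666149]), 'finger_force': 0.0, 'finger_gap': 0.09309133633196472} 0.0188
```

View pics/scene0.png

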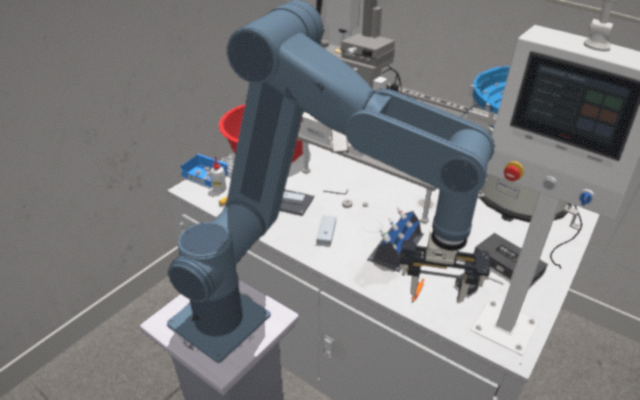

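View pics/side0.png

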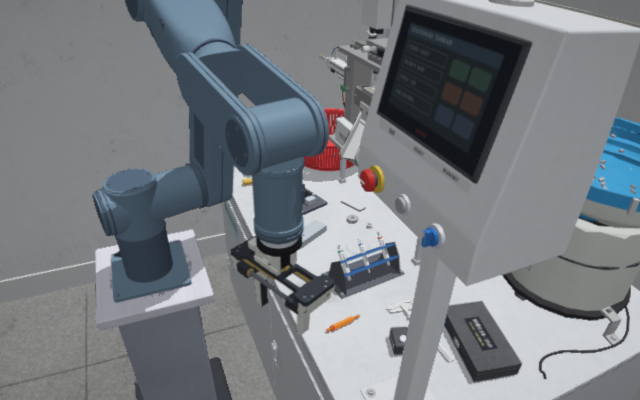

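Scene view: the rack is at about (403,232), and the orange look-alike gauge lies at (418,290). A loose bar at (327,230) lies on the bare worktop. The dark nest at (293,200), with another bar on it, is half hidden by the arm. I'll work out rough positions next.

```bash
cat > h.py <<'E'
import numpy as np, cv2
from scipy.spatial.transform import Rotation as Ro
from workcell import *
def ray(c,uv):
    K=np.array([[c['fx'],0,c['cx']],[0,c['fy'],c['cy']],[0,0,1]])
    p=cv2.undistortPoints(np.array([[uv]],float),K,np.array(c['dist']))[0,0]
    d=c['R'].T@np.array([p[0],p[1],1]); return -c['R'].T@c['t'], d/np.linalg.norm(d)
def onz(c,uv,z):
    o,d=ray(c,uv); return o+d*(z-o[2])/d[2]
def tri(rs):
    A=np.zeros((3,3));b=np.zeros(3)
    for o,d in rs:
        P=np.eye(3)-np.outer(d,d);A+=P;b+=P@o
    X=np.linalg.solve(A,b); return X,[np.linalg.norm(np.cross(X-o,d))*1e3 for o,d in rs]
def proj(c,X):
    K=np.array([[c['fx'],0,c['cx']],[0,c['fy'],c['cy']],[0,0,1]])
    return cv2.projectPoints(np.array(X,float).reshape(-1,3),cv2.Rodrigues(c['R'])[0],np.array(c['t']),K,np.array(c['dist']))[0][:,0]
E
python3 - <<'E'
from h import *
np.set_printoptions(precision=3,suppress=True)
c=get_calibration("scene");s=get_calibration("side");w=get_calibration("wrist")
for n,uv in dict(nest=(293,200),bar2=(327,230),rack=(395,250),orange=(418,290),ring=(347,204),oil=(217,188)).items(): print(n,onz(c,uv,0))
for n,uv in dict(bar2=(315,233),rack=(365,285),orange=(342,324),ring=(352,218)).items(): print(n,onz(s,uv,0))
S=sense();R=Ro.from_rotvec(S['tcp_rot']).as_matrix();print(R)
print("wrist cam in tool",R.T@(-w['R'].T@w['t']-S['tcp_pos']),"\n",R.T@w['R'].T)
E
```

```text
nest [0.553 0.19  0.   ]
bar2 [ 0.491 -0.006  0.   ]
rack [ 0.54  -0.237  0.   ]
orange [ 0.428 -0.379  0.   ]
ring [0.651 0.022 0.   ]
oil [0.44  0.463 0.   ]
bar2 [ 0.502 -0.005  0.   ]
rack [ 0.538 -0.276  0.   ]
orange [ 0.419 -0.38   0.   ]
ring [0.648 0.028 0.   ]
[[ 0.909  0.417 -0.   ]
 [ 0.417 -0.909  0.001]
 [ 0.    -0.001 -1.   ]]
wrist cam in tool [ 0.065  0.001 -0.165] 
 [[-0.001 -0.971 -0.237]
 [ 1.    -0.001 -0.001]
 [ 0.001 -0.237  0.971]]
```

View pics/wrist0.png

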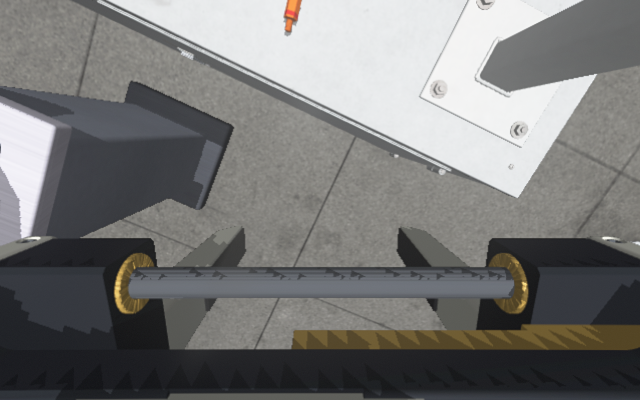

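Wrist view: it only shows the orange look-alike at (290,15), the panel foot and the worktop edge. I'm raising the arm and moving the wrist camera over the work.

The manual's scale: shifts go in shares of 0.3 m and turns go in shares of 4 rad. Converting my numbers, -0.045 m / 0.3 = -0.15, 0.04 m / 0.3 = 0.1333.

```bash
python3 -m pendant '[[[0, 0, -0.15], [0, 0, 0]], [[0, 0, -0.15], [0, 0, 0]], [[0.1, -0.05, -0.0667], [0, 0, 0]], [[0.1333, -0.0667, 0], [0, 0, 0]], [[0.1333, -0.0667, 0], [0, 0, 0]], [[0.1333, -0.0667, 0], [0, 0, 0]], [[0.1333, -0.0667, 0], [0, 0, 0]], [[0.1333, -0.0667, 0], [0, 0, 0]]]'
python3 -m pendant '[[[0.1333, -0.0667, 0], [0, 0, 0.025]], [[0.1, -0.1, 0], [0, 0, 0.0275]], [[0.0667, -0.0667, 0], [0, 0, 0.0275]], [[0, 0, 0], [0, 0, 0.0275]], [[0, 0, 0], [0, 0, 0]], [[0, 0, 0], [0, 0, 0]]]'
python3 - <<'E'
from h import *
import pickle
print(sense()['joint_positions'])
c=get_calibration("wrist");im=get_image("wrist");cv2.imwrite("pics/w1.png",im);pickle.dump(c,open("w1.pkl","wb"))
E
```

```text
clock: 0.95
tcp_pos: [0.3911, -0.2979, 0.3285]
tcp_rot: [-3.069, -0.669, 0.0]
ft_force: [-0.0, -0.1, 0.4]
finger_gap: 0.0929
finger_force: 0.0
clock: 1.55
tcp_pos: [0.452, -0.2028, 0.3284]
tcp_rot: [-3.141, -0.004, 0.001]
ft_force: [0.2, -0.7, -0.1]
finger_gap: 0.0931
finger_force: 0.0
[-6.47151553e-01  1.06677133e-01  1.45848729e+00 -2.05960426e-04
  1.57695970e+00  9.20883179e-01]
```

View pics/w1.png

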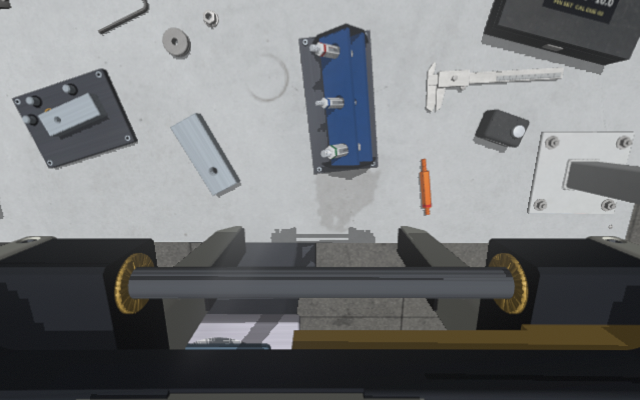

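Wrist view: the nest, with the small bar and its three dowels, is at (75,118). A bigger look-alike bar lies at (206,152) on the bare table. The rack gauges show bands of red? (322,50), blue? (328,103) and green (335,152). The orange look-alike is at (426,187). I'll take two more views for triangulation.

```bash
python3 -m pendant '[[[0.0333, -0.15, 0], [0, 0, 0]], [[0.0333, -0.15, 0], [0, 0, 0]], [[0, -0.15, 0], [0, 0, 0]], [[0, -0.15, 0], [0, 0, 0]], [[0, 0, 0], [0, 0, 0]]]'
python3 - <<'E'
from h import *
import pickle
c=get_calibration("wrist");im=get_image("wrist");cv2.imwrite("pics/w2.png",im);pickle.dump(c,open("w2.pkl","wb"))
E
python3 -m pendant '[[[0, -0.15, 0.0667], [0, 0, 0]], [[0, -0.15, 0.0667], [0, 0, 0]], [[0, -0.15, 0.0667], [0, 0, 0]], [[0, -0.15, 0.0667], [0, 0, 0]], [[0, 0, 0], [0, 0, 0]], [[0, 0, 0], [0, 0, 0]]]'
python3 - <<'E'
from h import *
import pickle
c=get_calibration("wrist");im=get_image("wrist");cv2.imwrite("pics/w3.png",im);pickle.dump(c,open("w3.pkl","wb"))
a=[cv2.imread(f"pics/w{i}.png") for i in (1,2,3)]
# enlarged crops: rack from 1, rack from 2, nest from 2, nest from 3
f=lambda i,x,y,w,h,s:cv2.resize(i[y:y+h,x:x+w],None,fx=s,fy=s,interpolation=cv2.INTER_CUBIC)
cv2.imwrite("pics/full23.png",np.vstack([a[1][:230],a[2][:300]]))
cv2.imwrite("pics/rack1.png",f(a[0],270,10,130,170,3.4))
E
```

```text
clock: 2.1
tcp_pos: [0.4717, -0.0188, 0.329]
tcp_rot: [-3.14, -0.01, -0.001]
ft_force: [-0.4, -0.4, -0.1]
finger_gap: 0.093
finger_force: 0.0
clock: 2.75
tcp_pos: [0.4725, 0.1564, 0.248]
tcp_rot: [3.141, 0.002, -0.002]
ft_force: [-0.4, -1.0, 0.0]
finger_gap: 0.0932
finger_force: 0.0
```

View pics/full23.png

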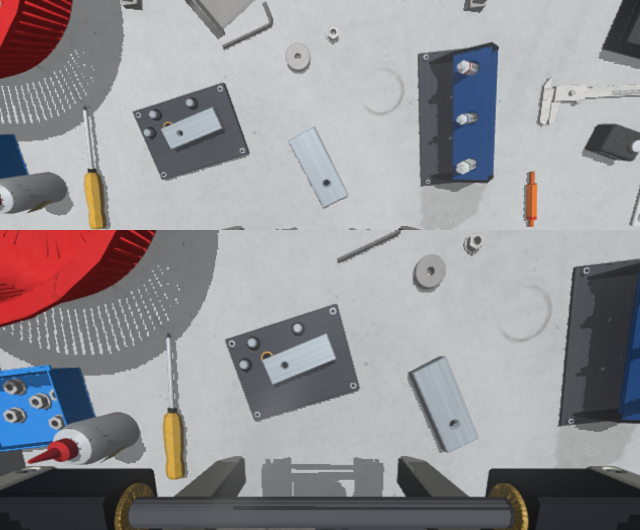

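```bash
python3 - <<'E'
import cv2,numpy as np
a=[cv2.imread(f"pics/w{i}.png") for i in (1,2,3)]
def f(i,x,y,w,h,s):
    o=cv2.resize(i[y:y+h,x:x+w],None,fx=s,fy=s,interpolation=cv2.INTER_CUBIC)
    for k in range(0,w,10): cv2.line(o,(k*s,0),(k*s,8 if (x+k)%50 else 18),(0,255,255),1)
    for k in range(0,h,10): cv2.line(o,(0,k*s),(8 if (y+k)%50 else 18,k*s),(0,255,255),1)
    return o
cv2.imwrite("pics/nestz.png",f(a[2],220,70,145,125,5))   # 725x625 -> trim
n=cv2.imread("pics/nestz.png")[:600];cv2.imwrite("pics/nestz.png",n)
r1=f(a[0],295,20,90,160,4)[:600];r2=f(a[1],415,35,90,155,4)[:600]
h=max(r1.shape[0],r2.shape[0]);p=lambda r:np.pad(r,((0,h-r.shape[0]),(0,0),(0,0)))
cv2.imwrite("pics/rackz.png",np.hstack([p(r1),p(r2)])[:600])
E
```

```text
(no output)
```

View pics/nestz.png

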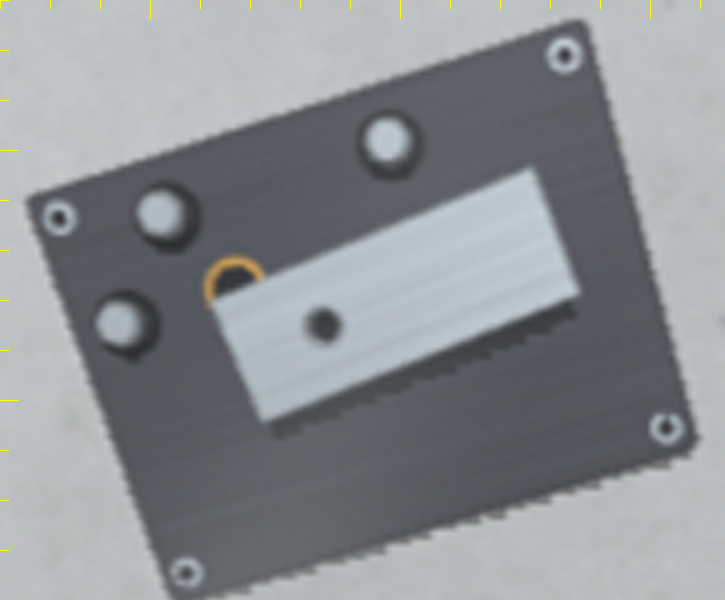

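View pics/rackz.png

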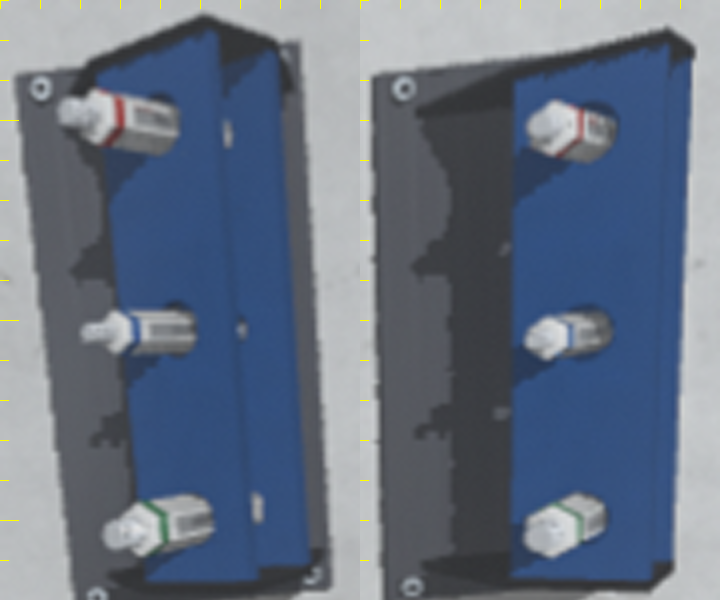

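Both crops confirm it. The red-banded gauge is the far one, about (322,50) in w1 and (460,68) in w2. Blue is in the middle bore and green is nearest, and the orange one lies on the table. The bar meant is the small bright one on the nest, between the dowels and short of home. The bar at (206,152) is off the nest and larger. Now fitting the poses.

```bash
cat > fit.py <<'E'
from h import *
import pickle
from scipy.optimize import least_squares
np.set_printoptions(precision=4,suppress=True)
C={i:pickle.load(open(f"w{i}.pkl","rb")) for i in (1,2,3)}
I={i:cv2.imread(f"pics/w{i}.png",0).astype(float) for i in (1,2,3)}
n3=lambda x,y:np.array([x/5+220-.4,y/5+70-.4])
r1=lambda x,y:np.array([x/4+295-.375,y/4+20-.375])
r2=lambda x,y:np.array([(x-360)/4+415-.375,y/4+35-.375])
E
python3 - <<'E'
from fit import *
def T(p,X): # x,y,z,yaw
    c,s=np.cos(p[3]),np.sin(p[3]);X=np.asarray(X,float);return np.c_[p[0]+c*X[:,0]-s*X[:,1],p[1]+s*X[:,0]+c*X[:,1],p[2]+X[:,2]]
mm=1e-3
dow=np.array([[42,-20,24],[42,42,24],[19,62,24]])*mm
px3=np.array([n3(389,140),n3(160,212),n3(120,323)])
px2=np.array([[191,102],[154,114],[149,132]],float)
def cen(im,p,r=4):
    x,y=np.round(p).astype(int);w=im[y-r:y+r+1,x-r:x+r+1];w=np.clip(w-(w.max()*.75),0,None);g=np.mgrid[-r:r+1,-r:r+1]
    return np.array([x+(w*g[1]).sum()/w.sum(),y+(w*g[0]).sum()/w.sum()])
c2=np.array([cen(I[2],p) for p in px2]);c3=np.array([cen(I[3],p) for p in px3]);print(c2,c3,px3)
for k in range(3): print("dowel tri",*tri([ray(C[2],c2[k]),ray(C[3],px3[k])]))
cor=np.array([[58,78,12],[58,-78,12],[-58,-78,12],[-58,78,12]])*mm
pc=np.array([n3(25,199),n3(592,14),n3(700,445),n3(168,604)])
scr=np.array([n3(60,217),n3(565,55),n3(666,428),n3(187,573)])
def res(q,full=False):
    p=q[:4];S=np.array([[1,1],[1,-1],[-1,-1],[-1,1]])*[q[4],q[5]];S=np.c_[S,np.full(4,.0125)]
    r=[proj(C[3],T(p,dow))-px3,proj(C[2],T(p,dow))-c2,proj(C[3],T(p,S))-scr,(proj(C[3],T(p,cor))-pc)*.5,(proj(C[3],T(p,np.array([[19,31,12]])*mm))-n3(236,290))]
    if full:
        for a in r: print(a.round(2).tolist())
    return np.concatenate([a.ravel() for a in r]+[[q[2]/.002]])
s=least_squares(res,[.59,.2,0,.27,.05,.07],loss="soft_l1");print("nest",s.x,np.degrees(s.x[3]));res(s.x,1)
nest=s.x[:4]
bc=np.array([n3(211,298),n3(535,168),n3(580,292),n3(263,422),n3(323,325)])
bm=np.array([[17,45,18],[17,-45,18],[-17,-45,18],[-17,45,18],[0,20,18]])*mm
rb=lambda q:(proj(C[3],T([q[0],q[1],nest[2]+.012,q[2]],bm))-bc).ravel()
b=least_squares(rb,[.59,.19,.3]);print("bar",b.x,np.degrees(b.x[2]),rb(b.x).round(2))
R=np.array([[np.cos(nest[3]),-np.sin(nest[3])],[np.sin(nest[3]),np.cos(nest[3])]])
home=nest[:2]+R@[.019,.011];hole=nest[:2]+R@[.019,.031]
print("home",home,"hole",hole,"to go nest axes",R.T@(home-b.x[:2])*1e3,np.degrees(nest[3]-b.x[2]))
pickle.dump(dict(nest=nest,bar=b.x,home=home,hole=hole),open("nest.pkl","wb"))
# rack
tips={}
for n,a,bb in (("red",r1(68,108),r2(540,127)),("blue",r1(91,333),r2(543,336)),("green",r1(117,534),r2(543,534))):
    X,e=tri([ray(C[1],a),ray(C[2],bb)]);tips[n]=X;print(n,X,e)
for n,a,bb in (("scrTL",r1(41,89),r2(404,89)),("scrBL",r1(97,598),r2(412,587))): print(n,*tri([ray(C[1],a),ray(C[2],bb)]))
S1=[(r1(41,89),1,-1),(r1(97,598),-1,-1),(r1(312,575),-1,1)]
def rr(q,full=False):
    o=[]
    P=lambda sy,sx:T([q[0],q[1],0,q[2]],[[sx*q[3],sy*q[4],.0055]])
    for u,sy,sx in S1:o.append(proj(C[1],P(sy,sx))[0]-u)
    for u,sy,sx in ((r2(404,89),1,-1),(r2(412,587),-1,-1)):o.append(proj(C[2],P(sy,sx))[0]-u)
    o.append(.5*(proj(C[1],T([q[0],q[1],0,q[2]],[[-.055,.105,.005]]))[0]-r1(16,78)))
    o.append(.5*(proj(C[2],T([q[0],q[1],0,q[2]],[[-.055,.105,.005]]))[0]-r2(372,75)))
    o.append(.5*(proj(C[1],T([q[0],q[1],0,q[2]],[[.055,-.105,.005]]))[0]-r1(330,587)))
    if full:print(np.round(o,2).tolist())
    return np.ravel(o)
s=least_squares(rr,[.55,-.25,-1.5,.045,.095],loss="soft_l1");print("rack",s.x,np.degrees(s.x[2]));rr(s.x,1)
yw=s.x[2]
Rr=Ro.from_euler('z',yw).as_matrix()
for n in tips: print(n,"in rack",Rr.T@(tips[n]-[s.x[0],s.x[1],0])*1e3)
E
```

```text
[[188.9696 102.0169]
 [152.0083 113.7192]
 [146.6624 132.1334]] [[296.9368  97.4988]
 [251.2289 112.09  ]
 [242.9468 134.2035]] [[297.4  97.6]
 [251.6 112. ]
 [243.6 134.2]]
dowel tri [0.5771 0.1859 0.0239] [np.float64(0.1760286467178922), np.float64(0.17602864671802337)]
dowel tri [0.5594 0.2451 0.0241] [np.float64(0.11869132673786288), np.float64(0.1186913267377994)]
dowel tri [0.5315 0.2571 0.0245] [np.float64(0.0512318978281043), np.float64(0.05123189782815842)]
nest [ 0.531   0.1931 -0.0004  0.2913  0.05    0.0698] 16.6924453861865
[[-0.09, -0.03], [-0.12, 0.13], [-0.48, 0.04]]
[[0.05, 0.21], [0.05, 0.26], [-0.18, 0.1]]
[[0.09, -0.15], [0.18, -0.02], [0.16, 0.06], [0.14, -0.26]]
[[-0.38, -0.37], [-0.42, -0.05], [0.28, 0.26], [0.24, 0.22]]
[[0.32, -0.28]]
bar [0.5383 0.1845 0.372 ] 21.313849646271283 [-0.48  0.06  0.04 -0.66  0.52  0.48 -0.27  0.13  0.19  0.06]
home [0.5461 0.2091] hole [0.5403 0.2283] to go nest axes [14.5006 21.3567] -4.621404260084783
red [ 0.6154 -0.1912  0.1021] [np.float64(0.8761696561861753), np.float64(0.8761696561860539)]
blue [ 0.551  -0.1984  0.1044] [np.float64(0.666660333917376), np.float64(0.6666603339175432)]
green [ 0.487  -0.207   0.1028] [np.float64(0.3535363575913869), np.float64(0.35353635759142904)]
scrTL [ 0.6463 -0.1782  0.0088] [np.float64(0.04934502547970172), np.float64(0.04934502547968599)]
scrBL [ 0.4527 -0.1995  0.0085] [np.float64(0.01547157677339026), np.float64(0.015471576773306593)]
rack [ 0.5545 -0.2341 -1.4603  0.045   0.0981] -83.66972485040127
[[0.28, 0.15], [0.36, 0.08], [-0.2, 0.05], [-0.52, -0.02], [-0.31, 0.03], [-0.25, -0.61], [0.4, -0.28], [0.71, 0.23]]
red in rack [-35.864   65.1799 102.1111]
blue in rack [-35.8099   0.4333 104.4356]
green in rack [-34.3449 -64.1005 102.7826]
```

The nest and bar fits agree to under 0.5 px. The bar is 14.5 mm and 21.4 mm short of home, turned by 4.6°. I'll grip it at bar y +10 mm, so that the +x finger passes between the rear dowels.

To row units: 0.031 m / 0.3 = 0.1033, 0.02 m / 0.3 = 0.0667, -0.149 rad / 4 = -0.0373.

```bash
python3 -m pendant '[[[0.1033, -0.0633, 0], [0, 0, 0]], [[0.1033, -0.0617, 0], [0, 0, 0]], [[0, 0, 0.0667], [0, 0, -0.0373]], [[0, 0, 0.0667], [0, 0, -0.0373]], [[0, 0, 0.0667], [0, 0, -0.0373]], [[0, 0, 0.0667], [0, 0, -0.0373]], [[0, 0, 0.0667], [0, 0, -0.0373]], [[0, 0, 0.0667], [0, 0, -0.0373]]]' 0.06 15 >/dev/null
python3 -m pendant '[[[0, 0, 0.0333], [0, 0, -0.0373]], [[0, 0, 0.0333], [0, 0, -0.0373]], [[0, 0, 0.0333], [0, 0, -0.0373]], [[0, 0, 0.0333], [0, 0, -0.0373]], [[0, 0, 0.0333], [0, 0, -0.0373]], [[0, 0, 0], [0, 0, -0.0373]], [[0, 0, 0], [0, 0, -0.0373]], [[0, 0, 0], [0, 0, 0]]]'
python3 -m pendant '[[[0, 0, 0], [0, 0, 0]], [[0, 0, 0], [0, 0, 0]]]'
cat > d.py <<'E'
# delta to target tool-down pose: args x y z yawdeg -> tool-axis deltas
import sys;from h import *
np.set_printoptions(precision=4,suppress=True)
s=sense();R=Ro.from_rotvec(s['tcp_rot']);x,y,z,w=map(float,sys.argv[1:5]);t=np.radians(w)
Rt=Ro.from_matrix(np.c_[[np.cos(t),np.sin(t),0],[np.sin(t),-np.cos(t),0],[0,0,-1]])
print("d",R.inv().apply(np.array([x,y,z])-s['tcp_pos']),"rot",(R.inv()*Rt).as_rotvec(),"F",s['ft_force'],"gap",s['finger_gap'],s['finger_force'],"t",s['clock'],"j",s['joint_positions'])
E
python3 d.py .5347 .1938 .016 111.3
```

```text
clock: 4.4
tcp_pos: [0.5359, 0.1922, 0.0794]
tcp_rot: [1.781, 2.586, 0.001]
ft_force: [0.5, 0.0, -0.1]
finger_gap: 0.0598
finger_force: 0.0
clock: 4.6
tcp_pos: [0.535, 0.1937, 0.0791]
tcp_rot: [1.785, 2.584, 0.001]
ft_force: [-0.2, 0.7, 0.1]
finger_gap: 0.0601
finger_force: 0.0
d [ 0.0003 -0.0003  0.0631] rot [ 0.0008  0.0003 -0.0101] F [-0.2276  0.6867  0.0598] gap 0.06011514923991654 0.0 t 4.6 j [ 0.1514  0.4201  1.6701 -0.0002  1.0505 -0.2101]
```

To row units: 0.03 m / 0.3 = 0.1, 0.02 m / 0.3 = 0.0667, -0.01 rad / 4 = -0.0025.

```bash
python3 -m pendant '[[[0, 0, 0.1], [0, 0, -0.0025]], [[0, 0, 0.0667], [0, 0, 0]], [[0, 0, 0.03], [0, 0, 0]], [[0, 0, 0.0133], [0, 0, 0]], [[0, 0, 0], [0, 0, 0]], [[0, 0, 0], [0, 0, 0]]]'; python3 d.py .5347 .1938 .016 111.3
python3 -m pendant '[[[0, 0, 0], [0, 0, 0]], [[0, 0, 0], [0, 0, 0]], [[0, 0, 0], [0, 0, 0]], [[0, 0, 0], [0, 0, 0]], [[0, 0, 0], [0, 0, 0]], [[0, 0, 0], [0, 0, 0]], [[0, 0, 0], [0, 0, 0]]]' 0.02 15; python3 d.py .5411 .2187 .016 106.7
```

```text
clock: 5.2
tcp_pos: [0.5351, 0.1948, 0.0165]
tcp_rot: [1.767, 2.596, 0.002]
ft_force: [-0.2, 0.3, 0.1]
finger_gap: 0.0607
finger_force: 0.0
d [-0.0008 -0.0007  0.0005] rot [0.0015 0.0003 0.0039] F [-0.2089  0.2536  0.1292] gap 0.06071755159237899 0.0 t 5.2 j [ 0.1534  0.5011  1.7241 -0.      0.9148 -0.2223]
clock: 5.9
tcp_pos: [0.5344, 0.1947, 0.0159]
tcp_rot: [1.767, 2.597, 0.0]
ft_force: [-0.9, -0.3, 4.4]
finger_gap: 0.0338
finger_force: 15.0
d [ 0.0198  0.0151 -0.0001] rot [0.0002 0.     0.0846] F [-0.9225 -0.2655  4.3808] gap 0.03378223466135216 14.999484121799469 t 5.9 j [ 0.1534  0.5016  1.7251  0.      0.9146 -0.2226]
```

To row units: 0.005 m / 0.3 = 0.0167, 0.004 m / 0.3 = 0.0133, 0.028 rad / 4 = 0.007.

```bash
python3 -m pendant '[[[0.0167, 0.01, 0], [0, 0, 0.007]], [[0.0167, 0.01, 0], [0, 0, 0.007]], [[0.0133, 0.01, 0], [0, 0, 0.007]], [[0.01, 0.01, 0], [0, 0, 0]], [[0, 0, 0], [0, 0, 0]], [[0, 0, 0], [0, 0, 0]]]'; python3 d.py .5411 .2187 .016 106.7
```

```text
clock: 6.5
tcp_pos: [0.5399, 0.2139, 0.0159]
tcp_rot: [1.874, 2.521, -0.002]
ft_force: [-1.7, -4.2, 5.4]
finger_gap: 0.0339
finger_force: 15.0
d [ 0.0043  0.0026 -0.0001] rot [-0.0007  0.0011  0.0007] F [-1.6512 -4.1751  5.4379] gap 0.033867368372929245 14.999930262565613 t 6.5 j [ 0.186   0.5189  1.6931 -0.0015  0.9303 -0.1054]
```

To row units: 0.002 m / 0.3 = 0.0067, 0.0015 m / 0.3 = 0.005.

```bash
for i in 1; do python3 -m pendant '[[[0.0067, 0.005, 0], [0, 0, 0]], [[0, 0.0017, 0], [0, 0, 0]], [[0, 0, 0], [0, 0, 0]]]'|sed -n '2p;4p';python3 -m pendant '[[[0, 0.0017, 0], [0, 0, 0]], [[0, 0, 0], [0, 0, 0]]]'|sed -n '2p;4p'; python3 -m pendant '[[[0, 0.0017, 0], [0, 0, 0]], [[0, 0, 0], [0, 0, 0]]]'|sed -n '2p;4p'; done; python3 d.py .5411 .2187 .016 106.7
```

```text
tcp_pos: [0.5407, 0.2159, 0.016]
ft_force: [-3.3, -5.1, 7.7]
tcp_pos: [0.5407, 0.2159, 0.0159]
ft_force: [-4.4, -5.2, 9.1]
tcp_pos: [0.5407, 0.2159, 0.016]
ft_force: [-5.2, -6.6, 9.7]
d [ 0.0026  0.0012 -0.0001] rot [-0.0039  0.0016  0.001 ] F [-5.1534 -6.6005  9.697 ] gap 0.03350473012844659 15.00513955950737 t 7.2 j [ 0.1896  0.5226  1.6861 -0.0024  0.9367 -0.1014]
```

I mis-computed the target: x should be .5432. So about 3 mm in x and 2 mm in y are still to go. Continuing in small steps.

To row units: 0.001 m / 0.3 = 0.0033, -0.0003 m / 0.3 = -0.001.

```bash
for i in 1; do python3 -m pendant '[[[0, 0.0033, -0.001], [0, 0, 0]], [[0, 0, 0], [0, 0, 0]]]'|sed -n '2p;4p';python3 -m pendant '[[[0, 0.0033, 0], [0, 0, 0]], [[0, 0, 0], [0, 0, 0]]]'|sed -n '2p;4p'; python3 -m pendant '[[[0, 0.0017, 0], [0, 0, 0]], [[0, 0, 0], [0, 0, 0]]]'|sed -n '2p;4p'; done; python3 d.py .5432 .2187 .016 106.7
```

```text
tcp_pos: [0.5415, 0.2165, 0.016]
ft_force: [-5.8, -5.0, 8.0]
tcp_pos: [0.5416, 0.2166, 0.016]
ft_force: [-7.5, -6.1, 9.4]
tcp_pos: [0.5419, 0.2168, 0.0159]
ft_force: [-8.2, -5.7, 9.7]
d [ 0.0015  0.0018 -0.0001] rot [-0.006   0.0008  0.0008] F [-8.2474 -5.6939  9.7001] gap 0.033888749804720036 15.012548714876175 t 7.8 j [ 0.1904  0.5257  1.6803 -0.0017  0.9415 -0.1008]
```

To row units: 0.001 m / 0.3 = 0.0033, -0.0005 m / 0.3 = -0.0017.

```bash
for i in 1; do python3 -m pendant '[[[0, 0.0033, -0.0017], [0, 0, 0]], [[0, 0, 0], [0, 0, 0]]]'|sed -n '2p;4p';python3 -m pendant '[[[0, 0.0033, 0], [0, 0, 0]], [[0, 0, 0], [0, 0, 0]]]'|sed -n '2p;4p'; python3 -m pendant '[[[0, 0.0033, 0], [0, 0, 0]], [[0, 0, 0], [0, 0, 0]]]'|sed -n '2p;4p'; done; python3 d.py .5432 .2187 .016 106.7
```

```text
tcp_pos: [0.5438, 0.2177, 0.0159]
ft_force: [-4.9, -2.6, 3.8]
tcp_pos: [0.5438, 0.2177, 0.0159]
ft_force: [-7.9, -5.2, 6.5]
tcp_pos: [0.5438, 0.2177, 0.0159]
ft_force: [-9.7, -6.0, 9.0]
d [ 0.0011 -0.0003 -0.0001] rot [-0.0081  0.0003  0.0012] F [-9.6848 -5.9622  9.0102] gap 0.03375095085839965 15.015661865472794 t 8.4 j [ 0.1913  0.5297  1.6728 -0.0014  0.9471 -0.1006]
```

```bash
for i in 1; do python3 -m pendant '[[[0.0033, 0, -0.0017], [0, 0, 0]], [[0.0017, 0, 0], [0, 0, 0]], [[0, 0, 0], [0, 0, 0]]]'|sed -n '2p;4p';python3 -m pendant '[[[0.0033, 0, 0], [0, 0, 0]], [[0, 0, 0], [0, 0, 0]]]'|sed -n '2p;4p'; python3 -m pendant '[[[0.0033, 0, 0], [0, 0, 0]], [[0, 0, 0], [0, 0, 0]]]'|sed -n '2p;4p'; done; python3 d.py .5432 .2187 .016 106.7
```

```text
tcp_pos: [0.5437, 0.2178, 0.0159]
ft_force: [-8.6, -10.8, 5.9]
tcp_pos: [0.5437, 0.218, 0.0159]
ft_force: [-7.0, -12.9, 5.3]
tcp_pos: [0.5436, 0.2185, 0.0159]
ft_force: [-5.8, -14.1, 4.7]
d [ 0.0003 -0.0003 -0.0001] rot [-0.0084  0.0041  0.0016] F [ -5.815  -14.1391   4.7336] gap 0.033725831584323664 15.005559772253036 t 9.1 j [ 0.1951  0.5303  1.6718 -0.006   0.9474 -0.0945]
```

To row units: 0.001 m / 0.3 = 0.0033.

```bash
for i in 1; do python3 -m pendant '[[[0.0033, 0, 0], [0, 0, 0]], [[0, 0, 0], [0, 0, 0]]]'|sed -n '2p;4p';python3 -m pendant '[[[0.0033, 0, 0], [0, 0, 0]], [[0, 0, 0], [0, 0, 0]]]'|sed -n '2p;4p'; python3 -m pendant '[[[0.0033, 0.0017, 0], [0, 0, 0]], [[0, 0, 0], [0, 0, 0]]]'|sed -n '2p;4p'; done; python3 d.py .5432 .2187 .016 106.7
```

```text
tcp_pos: [0.5433, 0.2193, 0.0159]
ft_force: [-6.0, -15.1, 5.7]
tcp_pos: [0.5431, 0.2201, 0.0159]
ft_force: [-6.8, -15.5, 5.9]
tcp_pos: [0.5431, 0.2203, 0.0159]
ft_force: [-7.6, -19.8, 6.7]
d [-0.0015 -0.0003 -0.0001] rot [-0.0096  0.0059  0.0022] F [ -7.6234 -19.7623   6.6535] gap 0.03410133473484523 14.992572516202927 t 9.7 j [ 0.1994  0.5312  1.6701 -0.0083  0.9493 -0.0894]
```

To row units: -0.002 m / 0.3 = -0.0067, -0.001 m / 0.3 = -0.0033.

```bash
python3 -m pendant '[[[-0.0067, -0.0033, 0], [0, 0, 0]], [[-0.0067, -0.0033, 0], [0, 0, 0]], [[0, 0, 0], [0, 0, 0]]]'|sed -n '2p;4p';python3 -m pendant '[[[0, 0, 0], [0, 0, 0]], [[0, 0, 0], [0, 0, 0]], [[0, 0, 0], [0, 0, 0]], [[0, 0, 0], [0, 0, 0]]]' 0.06; python3 -m pendant '[[[0, 0, -0.1], [0, 0, 0]], [[0, 0, -0.1333], [0, 0, 0]], [[0, 0, -0.1333], [0, 0, 0]], [[0, 0, -0.1333], [0, 0, 0]], [[-0.1333, 0, 0], [0, 0, 0]], [[-0.1333, 0, 0], [0, 0, 0]], [[0, 0, 0], [0, 0, 0]], [[0, 0, 0], [0, 0, 0]]]'
python3 - <<'E'
from h import *
import pickle
c=get_calibration("wrist");im=get_image("wrist");cv2.imwrite("pics/w4.png",im);pickle.dump(c,open("w4.pkl","wb"))
n=pickle.load(open("nest.pkl","rb"));R=Ro.from_euler('z',n['nest'][3]).as_matrix()
X=[R@np.array(p)*1e-3+[*n['nest'][:2],-.0004] for p in ([42,-20,24],[42,42,24],[19,62,24],[19,31,30],[36,56,30],[36,-34,30],[2,-34,30],[2,56,30],[58,78,12],[58,-78,12],[-58,-78,12],[-58,78,12])]
P=proj(c,X);print(P.round(1).tolist())
x0,y0=P.min(0).astype(int)-5;x0,y0=max(x0,0),max(y0,0);x1,y1=P.max(0).astype(int)+5
cr=im[y0:y1,x0:x1];s=int(min(800//cr.shape[1],600//cr.shape[0]));print(x0,y0,s)
cr=cv2.resize(cr,None,fx=s,fy=s,interpolation=cv2.INTER_CUBIC)
for p in P: cv2.drawMarker(cr,tuple(int(v) for v in ((p-[x0,y0]+.5)*s)),(0,0,255),0,9,1)
cv2.imwrite("pics/w4z.png",cr)
E
```

```text
tcp_pos: [0.543, 0.2199, 0.0159]
ft_force: [-4.2, -3.9, 1.6]
clock: 10.4
tcp_pos: [0.5459, 0.2213, 0.0171]
tcp_rot: [1.874, 2.521, 0.001]
ft_force: [-0.5, 0.6, 0.6]
finger_gap: 0.0586
finger_force: 0.0
clock: 11.2
tcp_pos: [0.5687, 0.1439, 0.167]
tcp_rot: [-1.877, -2.519, -0.001]
ft_force: [-0.5, -0.2, -0.1]
finger_gap: 0.0603
finger_force: 0.0
[[340.1, 155.9], [340.9, 93.8], [317.9, 72.5], [318.0, 104.9], [335.4, 77.9], [334.5, 169.9], [302.1, 170.0], [300.5, 78.0], [356.3, 57.7], [352.7, 206.0], [251.4, 206.3], [242.2, 57.9]]
237 52 3
```

View pics/w4z.png

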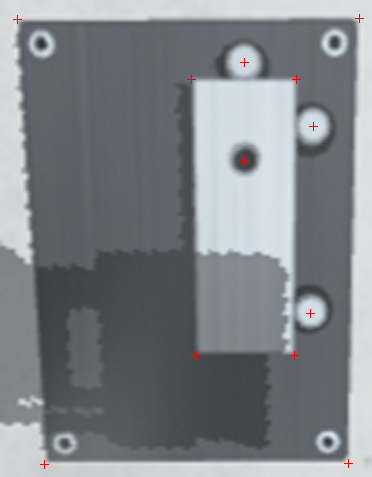

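The bar now sits at its modelled home: the corners match the markers to about 0.5 px, it touches all three dowels, and the hole lands on its marker. I'll seat it firmly with closed fingers, first along y on the end and then along x on the face.

To row units: 0.03 m / 0.3 = 0.1, 0.02 m / 0.3 = 0.0667.

```bash
python3 -m pendant '[[[0.0133, -0.0067, 0.1], [0, 0, 0]], [[0.0133, -0.0033, 0.1], [0, 0, 0]], [[0, 0, 0.1], [0, 0, 0]], [[0, 0, 0.0667], [0, 0, 0]], [[0, 0, 0.05], [0, 0, 0]], [[0, 0, 0], [0, 0, 0]], [[0, 0, 0], [0, 0, 0]]]' 0 10; python3 -m pendant '[[[0, 0, 0.0433], [0, 0, 0]], [[0, 0, 0.0367], [0, 0, 0]], [[0, 0, 0], [0, 0, 0]], [[0, 0, 0], [0, 0, 0]]]'|sed -n '2p;4,5p'
for i in 1; do python3 -m pendant '[[[0.01, 0, 0], [0, 0, 0]], [[0.01, 0, 0], [0, 0, 0]], [[0, 0, 0], [0, 0, 0]]]'|sed -n '2p;4p';done
```

```text
clock: 11.95
tcp_pos: [0.5629, 0.1523, 0.042]
tcp_rot: [-1.873, -2.522, 0.0]
ft_force: [0.5, -0.4, 1.0]
finger_gap: 0.0086
finger_force: 0.0
tcp_pos: [0.5629, 0.1511, 0.0176]
ft_force: [-0.6, -0.2, 0.1]
finger_gap: 0.0002
tcp_pos: [0.5616, 0.1574, 0.0183]
ft_force: [0.9, 0.2, -0.3]
```

To row units: 0.002 m / 0.3 = 0.0067.

```bash
for i in 1; do python3 -m pendant '[[[0.0067, 0, 0], [0, 0, 0]], [[0, 0, 0], [0, 0, 0]]]'|sed -n '2p;4p';python3 -m pendant '[[[0.0067, 0, 0], [0, 0, 0]], [[0, 0, 0], [0, 0, 0]]]'|sed -n '2p;4p';done
```

```text
tcp_pos: [0.5614, 0.1582, 0.0183]
ft_force: [1.4, -4.7, 1.2]
tcp_pos: [0.5615, 0.1584, 0.0183]
ft_force: [2.6, -11.3, -0.0]
```

The manual's scale: shifts go in shares of 0.3 m and turns go in shares of 4 rad. Converting my numbers, 0.002 m / 0.3 = 0.0067.

```bash
python3 -m pendant '[[[0.0067, 0, 0], [0, 0, 0]], [[0, 0, 0], [0, 0, 0]]]'|sed -n '2p;4p';python3 -m pendant '[[[0.0033, 0, 0], [0, 0, 0]], [[0, 0, 0], [0, 0, 0]]]'|sed -n '2p;4p'
python3 -m pendant '[[[-0.02, 0, 0], [0, 0, 0]], [[-0.0333, 0, 0], [0, 0, 0]], [[0, 0, -0.1333], [0, 0, 0]], [[0, 0, 0], [0, 0, 0]], [[0, 0, 0], [0, 0, 0]]]'|sed -n '2p;4p'
python3 - <<'E'
from h import *
import pickle
n=pickle.load(open("nest.pkl","rb"));R=Ro.from_euler('z',n['nest'][3]).as_matrix()
print(R@np.array([-.022,.011,0])+[*n['nest'][:2],.055])
E
python3 d.py $(python3 -c "
import math
c,s=math.cos(.2913),math.sin(.2913);x,y=-.024,.011
print(.531+c*x-s*y,.1931+s*x+c*y,.058)") 106.7
```

```text
tcp_pos: [0.5615, 0.1586, 0.0184]
ft_force: [3.9, -16.7, 0.3]
tcp_pos: [0.5615, 0.1586, 0.0184]
ft_force: [4.0, -19.4, 0.8]
tcp_pos: [0.5649, 0.1485, 0.0589]
ft_force: [-0.5, -0.4, -0.6]
[0.50678137 0.19735003 0.055     ]
d [ 0.0635 -0.0436  0.0008] rot [ 0.0024 -0.      0.0005] F [-0.4773 -0.4426 -0.6155] gap 0.0002626513786664783 0.0 t 13.95 j [ 0.0659  0.4665  1.6521  0.0007  1.0205 -0.2264]
```

To row units: 0.033 m / 0.3 = 0.11, -0.022 m / 0.3 = -0.0733.

```bash
python3 -m pendant '[[[0.0333, -0.0733, 0], [0, 0, 0]], [[0.0667, -0.0733, 0], [0, 0, 0]], [[0.11, 0, 0], [0, 0, 0]], [[0, 0, 0.0667], [0, 0, 0]], [[0, 0, 0.0667], [0, 0, 0]], [[0, 0, 0], [0, 0, 0]], [[0, 0, 0], [0, 0, 0]]]'|sed -n '2p;4p'
python3 -m pendant '[[[0, 0.01, 0], [0, 0, 0]], [[0, 0.0067, 0], [0, 0, 0]], [[0, 0, 0], [0, 0, 0]]]'|sed -n '2p;4p'
python3 -m pendant '[[[0, 0.0067, 0], [0, 0, 0]], [[0, 0, 0], [0, 0, 0]]]'|sed -n '2p;4p'
```

```text
tcp_pos: [0.5029, 0.196, 0.0172]
ft_force: [-0.1, 0.4, -0.1]
tcp_pos: [0.5097, 0.1975, 0.0187]
ft_force: [-0.2, -0.0, 0.7]
tcp_pos: [0.511, 0.198, 0.0183]
ft_force: [-0.3, 0.1, 0.2]
```

To row units: 0.002 m / 0.3 = 0.0067.

```bash
python3 -m pendant '[[[0, 0.0067, 0], [0, 0, 0]], [[0, 0, 0], [0, 0, 0]]]'|sed -n '2p;4p';python3 -m pendant '[[[0, 0.0067, 0], [0, 0, 0]], [[0, 0, 0], [0, 0, 0]]]'|sed -n '2p;4p'
```

```text
tcp_pos: [0.5127, 0.1986, 0.018]
ft_force: [0.4, 0.3, 0.1]
tcp_pos: [0.5146, 0.1992, 0.018]
ft_force: [-0.2, 0.2, 0.4]
```

To row units: 0.002 m / 0.3 = 0.0067.

```bash
for i in 1; do python3 -m pendant '[[[0, 0.0067, 0], [0, 0, 0]], [[0, 0, 0], [0, 0, 0]]]'|sed -n '2p;4p';python3 -m pendant '[[[0, 0.0067, 0], [0, 0, 0]], [[0, 0, 0], [0, 0, 0]]]'|sed -n '2p;4p';python3 -m pendant '[[[0, 0.0033, 0], [0, 0, 0]], [[0, 0, 0], [0, 0, 0]]]'|sed -n '2p;4p';done
```

```text
tcp_pos: [0.5159, 0.1997, 0.0178]
ft_force: [-0.5, 0.2, -0.2]
tcp_pos: [0.516, 0.1997, 0.0178]
ft_force: [-7.0, -1.9, 6.0]
tcp_pos: [0.516, 0.1997, 0.0178]
ft_force: [-8.7, -3.6, 7.7]
```

To row units: 0.002 m / 0.3 = 0.0067.

```bash
python3 -m pendant '[[[0, 0.0067, 0], [0, 0, 0]], [[0, 0, 0], [0, 0, 0]]]'|sed -n '2p;4p'
python3 -m pendant '[[[0, -0.0267, 0], [0, 0, 0]], [[0, -0.0333, 0], [0, 0, 0]], [[0, 0, -0.1333], [0, 0, 0]], [[0, 0, -0.15], [0, 0, 0]], [[0, 0, -0.15], [0, 0, 0]], [[0, 0, 0], [0, 0, 0]], [[0, 0, 0], [0, 0, 0]]]' 0.04 | sed -n '1,4p'
python3 - <<'E'
from h import *
# gauge geometry, world
yw=np.radians(-83.67);Rr=Ro.from_euler('z',yw).as_matrix();s,c=np.sin(np.radians(40)),np.cos(np.radians(40))
up=Rr@[-s,0,c];gz=Rr@[c,0,s]
tip=np.array([.6154,-.1912,.1021]); grip=tip-.017*up
Rt=np.c_[np.cross(gz,-up),gz,-up];print("Rt\n",Rt,"grip",grip,"up",up)
np.savez("g.npz",Rt=Rt,grip=grip,up=up)
tcp=grip-up*.0188
for k in (0,.06,.1): print("tcp at standoff",k,tcp+up*k)
S=sense();R=Ro.from_rotvec(S['tcp_rot']);print("world rot to go",(R.inv()*Ro.from_matrix(Rt)).as_rotvec(),S['tcp_pos'],S['joint_positions'])
E
```

```text
tcp_pos: [0.516, 0.1998, 0.0177]
ft_force: [-14.1, -6.5, 14.1]
clock: 17.05
tcp_pos: [0.5045, 0.1962, 0.1492]
tcp_rot: [1.873, 2.519, 0.004]
ft_force: [0.2, 0.3, -0.7]
Rt
 [[ 9.93903362e-01  8.44600254e-02  7.08703761e-02]
 [ 1.10254733e-01 -7.61374148e-01 -6.38868767e-01]
 [-6.93889390e-18  6.42787610e-01 -7.66044443e-01]] grip [ 0.6166048  -0.20206077  0.08907724] up [-0.07087038  0.63886877  0.76604444]
tcp at standoff 0 [ 0.61793716 -0.2140715   0.07467561]
tcp at standoff 0.06 [ 0.61368494 -0.17573938  0.12063828]
tcp at standoff 0.1 [ 0.61085012 -0.15018463  0.15128005]
world rot to go [-0.5042849  -0.61149559  1.67138217] [0.50453887 0.19615774 0.14916746] [ 1.64583991e-01  2.97928373e-01  1.65999756e+00  1.24836250e-04
  1.18002179e+00 -1.27547948e-01]
```

To row units: -0.045 m / 0.3 = -0.15.

```bash
python3 -m pendant '[[[0, 0, -0.15], [0, 0, 0]], [[0, 0, -0.15], [0, 0, 0]], [[-0.15, 0, 0], [0, 0, 0]], [[-0.15, 0, 0], [0, 0, 0]], [[-0.15, 0, 0], [0, 0, 0]], [[-0.15, 0, 0], [0, 0, 0]], [[-0.15, 0, 0], [0, 0, 0]], [[-0.15, 0, 0], [0, 0, 0]]]'|sed -n 2,3p
python3 -m pendant '[[[-0.15, 0, 0], [0, 0, 0]], [[-0.15, 0, 0], [0, 0, 0]], [[0, 0, 0], [0, 0, 0.0365]], [[0, 0, 0], [0, 0, 0.0365]], [[0, 0, 0], [0, 0, 0.0365]], [[0, 0, 0], [0, 0, 0.0365]], [[0, 0, 0], [0, 0, 0.0365]], [[0, 0, 0], [0, 0, 0.0365]]]'|sed -n 2,3p
python3 -m pendant '[[[0, 0, 0], [0, 0, 0.0365]], [[0, 0, 0], [0, 0, 0.0365]], [[0, 0, 0], [0, 0, 0.0365]], [[0, 0, 0], [0, 0, 0.0365]], [[0, 0, 0], [0, 0, 0.0365]], [[0, 0, 0], [0, 0, 0.0365]], [[0, 0, 0], [0, 0, 0]], [[0, 0, 0], [0, 0, 0]]]'
cat > g.py <<'E'
import sys;from h import *
np.set_printoptions(precision=4,suppress=True)
z=np.load("g.npz");k=float(sys.argv[1]);s=sense();R=Ro.from_rotvec(s['tcp_rot'])
print("d",R.inv().apply(z['grip']-z['up']*.0188+z['up']*k-s['tcp_pos']),"rot",(R.inv()*Ro.from_matrix(z['Rt'])).as_rotvec(),"F",s['ft_force'],"gap",s['finger_gap'],s['finger_force'],"t",s['clock'],"j",s['joint_positions'],"tcp",s['tcp_pos'])
E
python3 g.py .1
```

```text
tcp_pos: [0.5809, -0.0641, 0.2355]
tcp_rot: [-1.873, -2.518, 0.001]
tcp_pos: [0.6066, -0.1485, 0.2352]
tcp_rot: [-2.769, -1.478, 0.004]
clock: 19.45
tcp_pos: [0.6069, -0.1486, 0.2362]
tcp_rot: [-3.135, -0.18, 0.004]
ft_force: [-0.5, 0.3, 0.2]
finger_gap: 0.0402
finger_force: 0.0
d [0.004  0.0022 0.0849] rot [-0.6996  0.0008  0.0049] F [-0.5488  0.3041  0.1869] gap 0.04015412515144458 0.0 t 19.45 j [-0.4184  0.3858  1.3123  0.0001  1.4463  1.0377] tcp [ 0.6069 -0.1486  0.2362]
```

Tilting now, then lowering to the 100 mm standoff and looking.

To row units: 0.02 m / 0.3 = 0.0667, 0.004 m / 0.3 = 0.0133, -0.14 rad / 4 = -0.035.

```bash
python3 -m pendant '[[[0.0133, 0.0067, 0.0667], [0, 0, 0.0013]], [[0, 0, 0], [-0.035, 0, 0]], [[0, 0, 0], [-0.035, 0, 0]], [[0, 0, 0], [-0.035, 0, 0]], [[0, 0, 0], [-0.035, 0, 0]], [[0, 0, 0], [-0.035, 0, 0]], [[0, 0, 0], [0, 0, 0]], [[0, 0, 0], [0, 0, 0]]]';python3 g.py .1
```

```text
clock: 20.25
tcp_pos: [0.6115, -0.1491, 0.2167]
tcp_rot: [2.441, 0.136, 0.044]
ft_force: [-0.3, 0.4, -0.1]
finger_gap: 0.0402
finger_force: 0.0
d [-0.0005 -0.0413  0.0508] rot [-0.0011  0.0036  0.0017] F [-0.2733  0.3579 -0.1473] gap 0.04022463308092311 0.0 t 20.25 j [-0.044   0.404   1.5501 -0.7544  1.1863  1.7105] tcp [ 0.6115 -0.1491  0.2167]
```

To row units: 0.025 m / 0.3 = 0.0833, -0.021 m / 0.3 = -0.07.

```bash
python3 -m pendant '[[[0, -0.0667, 0.0833], [0, 0, 0]], [[0, -0.07, 0.0833], [0, 0, 0]], [[0, 0, 0], [0, 0, 0]], [[0, 0, 0], [0, 0, 0]]]';python3 g.py .1
cat > look.py <<'E'
import sys,pickle;from h import *
n=sys.argv[1];z=np.load("g.npz")
c=get_calibration("wrist");im=get_image("wrist");cv2.imwrite(f"pics/{n}.png",im);pickle.dump(c,open(n+".pkl","wb"))
P=proj(c,[z['grip']+z['up']*k for k in(.017,.005,-.023)]);print(P.round(1).tolist())
x0,y0=(P.mean(0)-[66,60]).astype(int);y0=max(y0,0);s=5
cr=cv2.resize(im[y0:y0+120,x0:x0+132],None,fx=s,fy=s,interpolation=cv2.INTER_CUBIC);print(x0,y0,s)
for p in P: cv2.drawMarker(cr,tuple(int(v) for v in ((p-[x0,y0]+.5)*s)),(0,255,255),0,9,1)
cv2.imwrite(f"pics/{n}z.png",cr)
E
python3 look.py w5
```

```text
clock: 20.65
tcp_pos: [0.6119, -0.1527, 0.1541]
tcp_rot: [2.439, 0.128, 0.046]
ft_force: [-0.4, 0.4, 0.1]
finger_gap: 0.0397
finger_force: 0.0
d [-0.0008 -0.0039  0.0005] rot [ 0.0012  0.0044 -0.0044] F [-0.4484  0.3609  0.0917] gap 0.03974843848263925 0.0 t 20.65 j [-0.0489  0.4709  1.6175 -0.801   1.0887  1.8179] tcp [ 0.6119 -0.1527  0.1541]
[[316.5, 211.5], [316.7, 207.6], [317.1, 199.8]]
250 146 5
```

View pics/w5z.png

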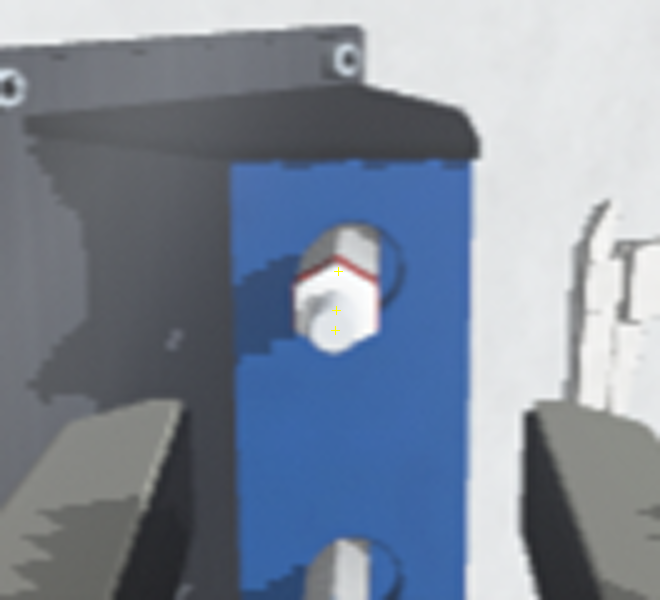

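The view confirms the red band, with the tip at pixel (316.5,212) where predicted. The hex flats face the fingers. Going down the bore.

To row units: 0.025 m / 0.3 = 0.0833, -0.0008 m / 0.3 = -0.0027, -0.004 rad / 4 = -0.001.

```bash
python3 -m pendant '[[[-0.0027, -0.01, 0.0667], [0, 0.001, -0.001]], [[0, 0, 0.0833], [0, 0, 0]], [[0, 0, 0.0667], [0, 0, 0]], [[0, 0, 0], [0, 0, 0]], [[0, 0, 0], [0, 0, 0]]]'|sed -n '1p;4p';python3 g.py .002
```

```text
clock: 21.2
ft_force: [0.3, 0.2, -0.2]
d [-0.0009 -0.0011  0.0349] rot [ 0.0024 -0.0022 -0.0018] F [ 0.3418  0.2164 -0.1873] gap 0.04025416531583617 0.0 t 21.2 j [-0.1144  0.5311  1.666  -0.8662  0.9688  1.8677] tcp [ 0.6162 -0.1912  0.1036]
```

To row units: 0.015 m / 0.3 = 0.05, 0.012 m / 0.3 = 0.04, -0.002 rad / 4 = -0.0005.

```bash
python3 -m pendant '[[[-0.0023, -0.0033, 0.05], [0.0005, -0.0005, 0]], [[0, 0, 0.04], [0, 0, 0]], [[0, 0, 0.0167], [0, 0, 0]], [[0, 0, 0.0067], [0, 0, 0]], [[0, 0, 0], [0, 0, 0]], [[0, 0, 0], [0, 0, 0]]]'|sed -n '1p;4p';python3 g.py .002
```

```text
clock: 21.8
ft_force: [-0.5, -0.7, 0.4]
d [ 0.0006  0.0017 -0.    ] rot [-0.0001  0.0008  0.0004] F [-0.4577 -0.6596  0.3849] gap 0.040117125205470616 0.0 t 21.8 j [-0.1498  0.5707  1.6823 -0.9022  0.9137  1.8946] tcp [ 0.617  -0.2116  0.0751]
```

To row units: 0.0015 m / 0.3 = 0.005, 0.0005 m / 0.3 = 0.0017.

```bash
python3 -m pendant '[[[0.0017, 0.005, 0], [0, 0, 0]], [[0, 0, 0], [0, 0, 0]], [[0, 0, 0], [0, 0, 0]], [[0, 0, 0], [0, 0, 0]], [[0, 0, 0], [0, 0, 0]], [[0, 0, 0], [0, 0, 0]]]' 0.005 25;python3 g.py .002;python3 -m pendant '[[[0, 0, 0], [0, 0, 0]], [[0, 0, 0], [0, 0, 0]]]';python3 g.py .002
```

```text
clock: 22.4
tcp_pos: [0.6178, -0.2132, 0.0766]
tcp_rot: [2.439, 0.135, 0.048]
ft_force: [-0.4, -2.0, 2.2]
finger_gap: 0.0139
finger_force: 24.9
d [ 0.     -0.0006  0.0001] rot [0.0009 0.0007 0.0001] F [-0.4073 -2.0125  2.1579] gap 0.013868437233407242 24.91208268329501 t 22.4 j [-0.1519  0.5698  1.6798 -0.9018  0.9148  1.8909] tcp [ 0.6178 -0.2132  0.0766]
clock: 22.6
tcp_pos: [0.6178, -0.2132, 0.0766]
tcp_rot: [2.44, 0.135, 0.048]
ft_force: [-0.4, -2.1, 4.4]
finger_gap: 0.0139
finger_force: 24.9
d [ 0.     -0.0005  0.    ] rot [0.0008 0.0007 0.0001] F [-0.421  -2.1071  4.3955] gap 0.013914803510939213 24.918879554606974 t 22.6 j [-0.1519  0.5698  1.6798 -0.9018  0.9147  1.8909] tcp [ 0.6178 -0.2132  0.0766]
```

To row units: -0.015 m / 0.3 = -0.05, -0.01 m / 0.3 = -0.0333.

```bash
python3 -m pendant '[[[0, 0, -0.0167], [0, 0, 0]], [[0, 0, -0.0333], [0, 0, 0]], [[0, 0, -0.05], [0, 0, 0]], [[0, 0, -0.05], [0, 0, 0]], [[0, 0, 0], [0, 0, 0]]]'|sed -n '1,2p;4,6p';python3 -m pendant '[[[0, 0, -0.0667], [0, 0, 0]], [[0, 0, -0.1], [0, 0, 0]], [[0, 0, -0.1], [0, 0, 0]], [[0, 0, 0], [0, 0, 0]], [[0, 0, 0], [0, 0, 0]]]'|sed -n '1,2p;4,6p'; python3 g.py .1
```

```text
clock: 23.1
tcp_pos: [0.6151, -0.1824, 0.1112]
ft_force: [0.7, 0.4, -0.3]
finger_gap: 0.0136
finger_force: 24.9
clock: 23.6
tcp_pos: [0.6088, -0.1324, 0.1709]
ft_force: [0.4, -1.0, -1.7]
finger_gap: 0.0136
finger_force: 24.9
d [0.0001 0.0011 0.0266] rot [-0.0008  0.0003  0.0012] F [ 0.4091 -1.0441 -1.6838] gap 0.01361503134647814 24.893173661548644 t 23.6 j [-0.0155  0.449   1.6044 -0.7818  1.1297  1.807 ] tcp [ 0.6088 -0.1324  0.1709]
```

To row units: -0.023 m / 0.3 = -0.0767, 0.019 m / 0.3 = 0.0633, 0.14 rad / 4 = 0.035.

```bash
python3 -m pendant '[[[0, 0.0633, -0.0767], [0, 0, 0]], [[0, 0.0633, -0.0767], [0, 0, 0]], [[0, 0, 0], [0.035, 0, 0]], [[0, 0, 0], [0.035, 0, 0]], [[0, 0, 0], [0.035, 0, 0]], [[0, 0, 0], [0.035, 0, 0]], [[0, 0, 0], [0.0345, 0, 0]], [[0, 0, 0], [0, 0, 0]]]'|sed -n '1,2p;4,6p';python3 -m pendant '[[[-0.01, -0.0667, 0], [0, 0, 0]], [[-0.01, -0.1333, 0], [0, 0, 0]], [[-0.01, -0.1333, 0], [0, 0, 0]], [[-0.01, -0.1333, 0], [0, 0, 0]], [[-0.01, -0.1333, 0], [0, 0, 0]], [[-0.01, -0.1333, 0], [0, 0, 0]], [[-0.01, -0.1333, 0], [0, 0, 0]], [[0, 0, 0], [0, 0, 0]]]'|sed -n '1,2p;4,6p'; python3 -m pendant '[[[-0.01, -0.1, 0], [0, 0, 0]], [[-0.01, -0.1, 0], [0, 0, 0]], [[-0.01, -0.0667, 0], [0, 0, 0]], [[0, 0, 0], [0, 0, 0]], [[0, 0, 0], [0, 0, 0]]]'|sed -n '1,2p;4,6p'; python3 d.py .5403 .2283 .15 6.33
python3 - <<'E'
from h import *
import pickle
C={}
for n in("scene","side","wrist"):
    C[n]=get_calibration(n);cv2.imwrite(f"pics/{n}6.png",get_image(n))
S=sense();R=Ro.from_rotvec(S['tcp_rot']).as_matrix();pickle.dump((C,S),open("v6.pkl","wb"))
tip=S['tcp_pos']+R[:,2]*.0642
for n in C: print(n,proj(C[n],[tip,tip-R[:,2]*.098]).round(1).tolist())
E
```

```text
clock: 24.4
tcp_pos: [0.6082, -0.1377, 0.2291]
ft_force: [-0.3, -0.2, -0.6]
finger_gap: 0.0136
finger_force: 24.9
clock: 25.2
tcp_pos: [0.556, 0.1302, 0.2304]
ft_force: [-0.1, 0.1, -0.9]
finger_gap: 0.0138
finger_force: 24.9
clock: 25.7
tcp_pos: [0.5404, 0.2028, 0.2307]
ft_force: [-0.0, 0.5, -0.7]
finger_gap: 0.0136
finger_force: 24.9
d [ 0.0029 -0.0255  0.0806] rot [0.002  0.0018 0.0021] F [-0.0051  0.4666 -0.672 ] gap 0.013604694554491939 24.928344483487308 t 25.7 j [ 0.1671  0.3016  1.4466 -0.0019  1.3953  1.6256]
scene [[287.0, 160.6], [286.1, 135.2]]
side [[303.1, 155.8], [303.2, 128.5]]
wrist [[320.8, 210.9], [320.5, 265.0]]
```

To row units: 0.03 m / 0.3 = 0.1, 0.02 m / 0.3 = 0.0667.

```bash
python3 -m pendant '[[[0.005, -0.0433, 0.0667], [0, 0, 0]], [[0.005, -0.04, 0.1], [0, 0, 0]], [[0, 0, 0.1], [0, 0, 0]], [[0, 0, 0.0333], [0, 0, 0]], [[0, 0, 0], [0, 0, 0]], [[0, 0, 0], [0, 0, 0]], [[0, 0, 0], [0, 0, 0]]]'|sed -n '1,2p;4,6p'; python3 d.py .5403 .2283 .109 6.33
cat > v.py <<'E'
import sys,pickle;from h import *
o=sys.argv[1];np.set_printoptions(precision=4,suppress=True)
S=sense();R=Ro.from_rotvec(S['tcp_rot']).as_matrix();tip=S['tcp_pos']+R[:,2]*.0642
n=pickle.load(open("nest.pkl","rb"));hole=np.array([*n['hole'],.030]);out=[]
for k in("scene","side","wrist"):
    c=get_calibration(k);im=get_image(k);cv2.imwrite(f"pics/{k}{o}.png",im);pickle.dump(c,open(k+o+".pkl","wb"))
    P=proj(c,[tip,tip-R[:,2]*.021,hole,hole*[1,1,.4]]);x0,y0=(P[[0,2]].mean(0)-[33,37]).astype(int);s=8 if k!="wrist" else 4
    if k=="wrist": x0,y0=x0-33,y0-75
    y0=min(y0,400-75*8//s)
    cr=cv2.resize(im[y0:y0+75*8//s,x0:x0+33*16//s],None,fx=s,fy=s,interpolation=cv2.INTER_CUBIC) if k=="wrist" else cv2.resize(im[y0:y0+75,x0:x0+33],None,fx=s,fy=s,interpolation=cv2.INTER_CUBIC)
    if k!="wrist": cr=cv2.resize(im[y0:y0+75,x0:x0+33],None,fx=8,fy=8,interpolation=cv2.INTER_CUBIC)
    print(k,P.round(1).tolist(),"origin",x0,y0,"s",s,cr.shape)
    for p,col in zip(P,((0,255,255),(255,255,0),(0,0,255),(255,0,255))): cv2.drawMarker(cr,tuple(int(v) for v in ((p-[x0,y0]+.5)*s)),col,0,9,1)
    out.append(cr)
cv2.imwrite(f"pics/v{o}.png",np.hstack(out)[:, :800])
E
python3 v.py 7
```

```text
clock: 26.55
tcp_pos: [0.5431, 0.2272, 0.1432]
ft_force: [-0.0, 0.5, -0.7]
finger_gap: 0.014
finger_force: 24.9
d [-0.0028 -0.0014  0.0342] rot [-0.0002 -0.0022 -0.001 ] F [-0.0036  0.4573 -0.7489] gap 0.013976615232660923 24.92840758524835 t 26.55 j [ 0.2069  0.3844  1.5482 -0.      1.2069  1.6682]
scene [[282.4, 179.4], [282.2, 174.4], [282.2, 191.1], [282.4, 195.2]] origin 249 148 s 8 (600, 264, 3)
side [[300.9, 175.3], [300.9, 170.0], [300.0, 187.5], [300.0, 191.8]] origin 267 144 s 8 (600, 264, 3)
wrist [[320.6, 210.8], [320.6, 218.4], [319.3, 200.2], [319.5, 196.1]] origin 253 93 s 4 (600, 528, 3)
```

View pics/v7.png

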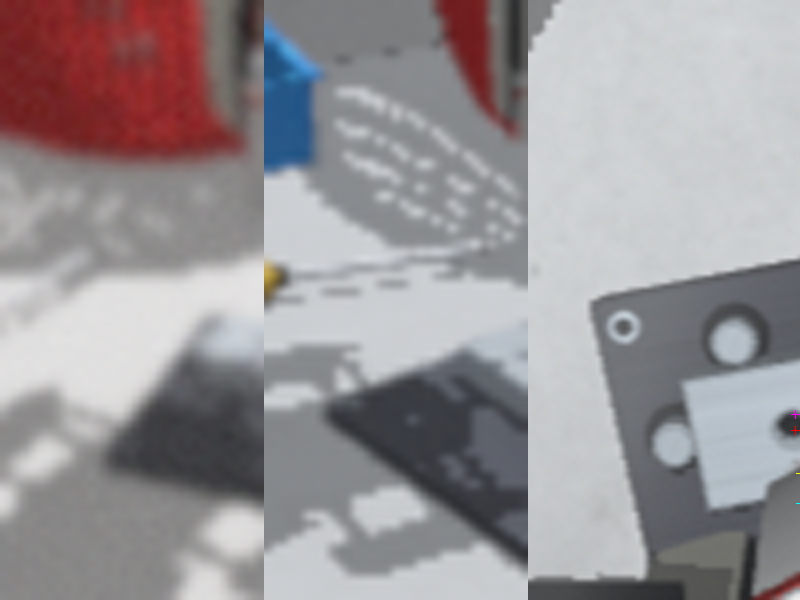

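Picture v7: the crop was badly framed. Its wrist part does show the bar still home, with the hole at about (318.5,199), near its marker (319.3,200.2). I have used all 10 views, so from here I check numerically from pixel values: the hole centre, the tip and the gauge outline in the wrist picture.

To row units: 0.01 m / 0.3 = 0.0333, -0.0028 m / 0.3 = -0.0093, -0.002 rad / 4 = -0.0005.

```bash
python3 -m pendant '[[[-0.0093, -0.0043, 0.0333], [0, -0.0005, 0]], [[0, 0, 0], [0, 0, 0]], [[0, 0, 0], [0, 0, 0]], [[0, 0, 0], [0, 0, 0]]]'|sed -n 2p; python3 v.py 8; python3 d.py .5403 .2283 .109 6.33; python3 - <<'E'
import cv2
g=cv2.imread("pics/wrist8.png",0)
print("     "," ".join(f"{x:3d}" for x in range(303,340)))
for y in range(184,244,1): print(y," "," ".join(f"{v:3d}" for v in g[y,303:340]))
E
```

```text
tcp_pos: [0.5388, 0.2284, 0.1313]
scene [[281.4, 182.7], [281.2, 177.7], [282.2, 191.1], [282.4, 195.2]] origin 248 149 s 8 (600, 264, 3)
side [[299.5, 178.4], [299.5, 173.1], [300.0, 187.5], [300.0, 191.8]] origin 266 145 s 8 (600, 264, 3)
wrist [[320.4, 211.3], [320.3, 219.0], [320.8, 198.8], [320.8, 194.6]] origin 254 93 s 4 (600, 528, 3)
d [0.0014 0.0002 0.0225] rot [ 0.      0.0028 -0.0003] F [-0.6669  0.6725 -0.315 ] gap 0.013517665961801251 24.92833888856694 t 27.25 j [0.2102 0.3926 1.5668 0.0003 1.185  1.6707]
      303 304 305 306 307 308 309 310 311 312 313 314 315 316 317 318 319 320 321 322 323 324 325 326 327 328 329 330 331 332 333 334 335 336 337 338 339
184   150 163 171 173 176 179 183 187 191 193 193 193 192 193 193 192 192 192 192 192 192 193 192 191 190 191 190 190 190 190 190 190 190 191 191 191 192
185   182 184 189 192 192 191 192 191 191 190 192 192 192 191 192 192 191 190 191 190 190 190 190 190 190 190 190 191 191 191 191 191 191 192 192 192 192
186   191 189 191 191 190 191 190 190 191 190 191 191 190 190 190 189 189 189 189 190 191 191 190 191 190 191 191 
[... 8117 characters left out ...]
  86 111 112  93  69  56  58  65  93 101  98  98  98  96  69  38  34  49  73  82  83
240   111 110  86  50  38  44  85 103 101  95  81  65  59  60  75 103 137 156 156 143 118  89  67  56  60  73  98 102  96  97  70  37  34  49  73  83  82
241   110 110  81  46  38  48  80  92  76  62  58  62  77  88 108 143 188 210 210 189 160 140 109  73  58  57  61  66  77  88  71  41  34  47  72  83  82
242   112 106  77  43  37  42  54  60  57  58  70  92 117 145 176 204 226 232 232 231 220 184 140  99  84  74  58  50  50  57  53  39  32  40  69  82  83
243   110 105  74  41  37  42  53  58  67  89 116 143 166 197 226 232 232 232 231 232 232 228 206 165 143 128  97  71  55  48  45  38  32  38  65  81  82
```

```bash
python3 - <<'E'
from h import *
import pickle
np.set_printoptions(precision=4,suppress=True)
c=pickle.load(open("wrist8.pkl","rb"));S=sense();R=Ro.from_rotvec(S['tcp_rot']).as_matrix();p=S['tcp_pos'];print(p)
tip=p+R[:,2]*.0642;zz=R[:,2];x=R[:,0];y=R[:,1]
for n,q in dict(hexbot_corner=tip-zz*.021+x*.0081,hexbotR=tip-zz*.021+x*.00404+y*.007,hexbotL=tip-zz*.021+x*.00404-y*.007,gotip_front=tip+x*.004,gotip_R=tip+y*.004,hextop_corner=tip-zz*.085+x*.0081,hextop_back=tip-zz*.085-x*.0081,nogo_front=tip-zz*.098+x*.004).items(): print(n,proj(c,[q])[0].round(1))
print("hole",onz(c,(320.2,199.0),.0296),pickle.load(open("nest.pkl","rb"))['hole'])
im=cv2.imread("pics/wrist8.png");
for r in range(203,216): print(r,[tuple(v) for v in im[r,314:330:2].tolist()])
g=cv2.cvtColor(im,cv2.COLOR_BGR2GRAY)
for r in range(244,300,3): print(r,g[r,300:342:2])
E
```

```text
[0.539  0.2284 0.1315]
hexbot_corner [320.4 208.4]
hexbotR [329.7 213.6]
hexbotL [311.  213.6]
gotip_front [320.4 206.4]
gotip_R [325.3 211.1]
hextop_corner [320.  240.2]
hextop_back [320.1 268.1]
nogo_front [319.9 257.9]
hole [0.5399 0.2288 0.0296] [0.5403 0.2283]
203 [(200, 191, 181), (192, 183, 174), (177, 169, 160), (175, 167, 159), (175, 167, 159), (189, 180, 170), (203, 194, 183), (201, 193, 181)]
204 [(201, 192, 182), (202, 192, 183), (191, 182, 172), (187, 178, 169), (189, 181, 171), (200, 192, 181), (202, 194, 183), (202, 194, 184)]
205 [(202, 193, 183), (201, 193, 183), (200, 192, 181), (200, 192, 182), (202, 193, 182), (203, 194, 184), (203, 195, 185), (203, 195, 185)]
206 [(201, 193, 183), (201, 193, 182), (203, 194, 183), (203, 194, 184), (203, 194, 184), (202, 194, 185), (202, 194, 184), (202, 192, 184)]
207 [(201, 194, 182), (202, 194, 183), (202, 194, 184), (197, 190, 182), (197, 191, 184), (192, 185, 178), (198, 189, 180), (197, 187, 178)]
208 [(201, 193, 182), (202, 193, 182), (196, 189, 180), (188, 182, 178), (188, 182, 178), (163, 158, 154), (192, 184, 175), (196,
[... 1761 characters left out ...]
 50 50 50]
271 [78 80 66 52 55 77 79 80 79 78 79 80 79 79 79 79 79 79 79 79 78]
274 [79 78 76 78 78 78 78 78 78 78 77 78 78 77 53 53 66 74 74 75 74]
277 [85 84 85 86 86 86 85 85 87 86 85 84 85 86 84 84 85 84 85 85 83]
280 [88 88 88 89 89 89 88 89 89 88 88 88 87 88 87 88 87 87 88 87 87]
283 [93 93 94 93 93 93 94 94 94 93 94 94 93 93 93 94 93 94 93 93 93]
286 [94 95 95 96 95 95 95 95 95 95 95 94 95 95 95 95 95 95 95 95 95]
289 [94 94 94 94 94 94 94 95 95 94 94 94 94 94 94 94 94 94 94 94 94]
292 [92 92 92 92 92 92 92 92 92 92 92 92 93 92 92 92 92 92 92 92 92]
295 [81 81 81 81 82 82 81 80 81 81 81 81 80 81 80 81 80 80 80 81 80]
298 [67 54 50 89 98 98 98 98 98 98 97 98 99 98 98 98 97 98 82 52 54]
```

The gauge sits in the grip as modelled, with its tip about 0.8 mm toward tool +y. The hole measured in the same view is at (.5399,.2288), so the TCP target becomes (.5401,.2296,.109).

To row units: 0.012 m / 0.3 = 0.04, 0.01 m / 0.3 = 0.0333, 0.003 rad / 4 = 0.0008.

```bash
python3 -m pendant '[[[0.004, -0.0037, 0.04], [0, 0.0008, 0]], [[0, 0, 0.0333], [0, 0, 0]], [[0, 0, 0], [0, 0, 0]], [[0, 0, 0], [0, 0, 0]], [[0, 0, 0], [0, 0, 0]], [[0, 0, 0], [0, 0, 0]]]'|sed -n '2p;4p'; for i in 1 2; do python3 d.py .5401 .2296 .109 6.33;python3 -m pendant '[[[0, 0, 0], [0, 0, 0]], [[0, 0, 0], [0, 0, 0]]]'|sed -n '1,2p;4p';done;  python3 d.py .5401 .2296 .109 6.33
```

```text
tcp_pos: [0.5402, 0.2296, 0.1097]
ft_force: [-0.0, 0.5, -1.1]
d [-0.0001  0.      0.0007] rot [-0.     -0.0007 -0.0003] F [-0.0104  0.46   -1.1017] gap 0.01386012289147222 24.928324576467276 t 27.85 j [ 0.2121  0.4148  1.5913 -0.      1.1349  1.6727]
clock: 28.05
tcp_pos: [0.54, 0.2296, 0.1097]
ft_force: [0.4, -0.4, -0.3]
d [ 0.0001 -0.      0.0007] rot [-0.     -0.0004 -0.0004] F [ 0.4435 -0.3517 -0.3146] gap 0.013296431094130024 24.928535143844783 t 28.05 j [ 0.212   0.4148  1.5916 -0.      1.1348  1.6727]
clock: 28.25
tcp_pos: [0.5399, 0.2296, 0.1095]
ft_force: [-0.7, -0.7, -0.6]
d [ 0.0002 -0.      0.0005] rot [-0.     -0.0001 -0.0003] F [-0.6743 -0.7468 -0.6112] gap 0.013615832897716338 24.928429203573614 t 28.25 j [0.2121 0.4149 1.5918 0.     1.1348 1.6727]
```

```bash
python3 - <<'E'
from h import *
S=sense();c=get_calibration("wrist");im=get_image("wrist");g=cv2.cvtColor(im,cv2.COLOR_BGR2GRAY)
R=Ro.from_rotvec(S['tcp_rot']).as_matrix();t=S['tcp_pos']+R[:,2]*.0642
print(proj(c,[[.5400,.2287,.0296],t,t+R[:,0]*.004,t-R[:,2]*.021+R[:,0]*.0081]).round(1).tolist())
for r in range(195,216): print(r,g[r,306:338])
E
```

```text
[[321.5, 206.3], [320.4, 211.2], [320.4, 206.5], [320.3, 208.4]]
195 [185 186 184 185 186 187 187 187 187 188 188 189 189 189 189 190 190 191
 192 191 192 192 192 192 193 193 194 193 194 193 193 193]
196 [187 186 186 187 187 187 189 189 190 189 190 191 190 192 192 192 192 192
 192 192 193 193 194 193 193 194 193 194 193 192 193 192]
197 [188 188 189 189 189 190 190 190 191 192 192 193 192 193 194 194 193 194
 194 193 193 192 192 193 194 194 193 193 193 192 191 191]
198 [189 190 190 191 192 192 192 193 194 194 194 195 194 194 194 194 194 193
 192 192 192 192 192 192 192 192 192 191 192 191 190 190]
199 [191 192 192 194 193 194 193 193 193 194 193 193 192 193 191 189 190 192
 192 192 191 191 191 191 191 190 190 189 189 188 188 189]
200 [194 193 192 193 192 192 192 192 191 193 192 193 191 186 170 159 165 172
 181 189 191 189 190 189 189 189 189 188 189 189 188 189]
201 [191 191 191 190 190 190 190 190 190 191 191 187 170 142 115 102 103 117
 139 169 186 189 189 189 188 188 189 188 188 188 187 187]
202 [190 190 190 190 190 189 191 190 191 191 180 153 120  90  66  56  56  66
  91 126 160 
[... 1099 characters left out ...]
 188 188 188 188 188 188]
211 [186 186 187 186 186 186 186 186 187 185 179 145 111 101  97  98 100 100
 104 114 126 162 183 189 189 188 189 189 189 188 189 189]
212 [184 185 185 186 186 187 188 185 181 158 123 101  96  97  98 102 104 103
 101 101 101 116 147 175 188 190 191 189 189 189 189 188]
213 [186 186 186 187 188 189 184 158 122 103  97  97  98 100 103 105 107 107
 104 103 101 101 105 131 166 185 189 188 188 187 187 186]
214 [187 188 187 187 188 188 163 121  98  96  96 100 101 103 105 106 108 108
 107 106 105 103 101 101 110 158 184 184 183 182 182 181]
215 [187 187 187 187 188 187 152 109  97  99 102 103 105 106 107 110 111 111
 109 108 107 105 104 101 103 142 173 180 180 180 182 183]
```

```bash
python3 -c "
from workcell import *
print(finish_job(),sense()['clock'])"
```

```text
the job is handed in; nothing more can be done
the job is handed in; nothing more can be done
```

The job is handed in: the bar is seated against both rear dowels and the end dowel, and the red-banded gauge is held upright, GO end down, within about 0.5 mm of the hole's centre line and about 15 mm above the bar, at roughly 28 s on the clock.

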